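# Refit the cross-started drum cap and lock it

### The job

The brass cap of the oil drum has been left riding on top of its thread. Turn it backward (anticlockwise from above) by its bar until it drops past the thread start, then screw it forward all the way home and slide the forked keeper fully in over the end of the bar to lock it. Do not screw it forward while it still rides on top of the thread, and leave the other things on the counter where they stand.

Things in the scene. Friction and masses are not known exactly. Their poses are not given: they have to be found in the camera images.
- drum: Squat round aluminium drum, 161 mm across, 100 mm tall, fixed by a foot flange 184 mm across; origin at the centre of its underside, z up. A 60 mm neck on its axis carries a captive brass screw cap (83 mm across). A bracket on its -y side (36 mm wide, top 129 mm up, out to 140 mm from the axis) carries the sliding keeper.
- bar_center (a point): Centre of the dark turning bar fixed across the cap's top, on the drum's axis, 145 mm above the drum's underside when home. Bar: 156 mm long; 12 mm wide, 14 mm tall out to 56 mm from the axis, then a tongue 8 mm wide, 10 mm tall at each end. Clear below it to the drum's top: 38 mm when home. Its overhanging ends can be pushed sideways by closed fingers.
- bar_tip (a point): End of the bar's tongue that the keeper's fork takes when the cap is home (78 mm from bar_center).
- cap_turn (a joint): Turn of the cap, rad. 0: home at its stop, bar_tip toward the keeper (drum's -y). Grows anticlockwise from above (backward); clockwise is forward. Starts at 0.35 to 0.9, on top of the thread. Turned back to about 1.3, the cap drops; at about 1.8 is a firm stop. A firm stop bars it at 0, on top of the thread too. Takes 1 to 5 N at 60 mm from the axis; stays where left.
- cap_lift (a joint): Height of the cap above home, m: 0.010 to 0.015 riding on top of the thread, about 0.004 once dropped past the thread start (by its weight and a light spring), then drawn down to 0 as it is screwed forward. Only the thread, or a finger rubbing on the bar, keeps it from dropping. It is captive and does not come off.
- keeper (a joint): Slide of the keeper, m: 0 = fully in, its two prongs (12 mm tall) either side of the bar's tongue with 5 mm to spare each side; 0.030 = fully out; starts at 0.020 to 0.030. Slides straight toward the drum's axis (drum's +y), needs about 2 N, stays where left. If the bar is not home the prongs butt on it or miss it.
- keeper_tab (a point): Point on the outer face of the keeper's dark upright tab, 160 mm above the drum's underside, 106 mm from the axis when fully in. Tab 24 mm wide, 8 mm thick, top at 175 mm; push this face toward the axis. The bracket lies 31 mm below this point, its guide cheeks 25 mm below.
- clay_cup_5: Bystander: rough clay cup, 52 mm wide, 53 mm tall, left of the drum; origin at the centre of its underside.
- clay_cup_8: Bystander: rough clay cup, 54 mm wide, 57 mm tall, left of the drum; origin at the centre of its underside.
- tin_mug: Bystander: off-white enamel mug with one handle, 80 mm wide, 72 mm tall, left; origin at the centre of its underside.
- corked_bottle_0: Bystander: small pale green corked bottle, 38 mm wide, 98 mm tall, right; origin at the centre of its underside.
- corked_bottle_1: Bystander: small pale green corked bottle, 38 mm wide, 78 mm tall, right; origin at the centre of its underside.
- tin_2: Bystander: round food tin, 75 mm wide, 58 mm tall, right; origin at the centre of its underside.
- bobbin_2: Bystander: wooden bobbin with pale thread, 32 mm wide, 48 mm tall, close beside the drum; origin at the centre of its underside.
- clay_cup_3: Bystander: rough clay cup, 52 mm wide, 53 mm tall, close beside the drum; origin at the centre of its underside.

How it is judged:
On the way, in this order (a step that is already met when the one before it is completed fails the run):
1. the cap, turned backward, has dropped past the thread start (value of joint cap_lift below 0.0065 m), for 0.2 s.
2. the cap is screwed forward fully home, the keeper still out (value of joint cap_turn below 0.06 rad and value of joint cap_lift below 0.002 m and value of joint keeper above 0.012 m), for 0.2 s.
3. the keeper is fully in (value of joint keeper below 0.004 m), for 0.2 s.
At the end, for the whole second after the job is handed in: The cap is home (turned to within 0.07 rad of its stop and within 2 mm of its lowest position), the keeper is in to within 4 mm, and the bystanders stand where they stood (value of joint cap_turn between -0.1 and 0.07 rad and value of joint cap_lift below 0.002 m and value of joint keeper below 0.004 m); the robot touches nothing.
It fails at once if the cap is screwed forward against its stop while it still rides on top of the thread (value of joint cap_turn below 0.15 rad and value of joint cap_lift above 0.007 m).
It fails at once if a bystander is shifted by more than 30 mm or knocked over (distance of any of clay_cup_5, clay_cup_8, tin_mug, corked_bottle_0, corked_bottle_1, tin_2, bobbin_2, clay_cup_3 from where it was at the start of the episode above 0.03 m or angle between any of clay_cup_5, clay_cup_8, tin_mug, corked_bottle_0, corked_bottle_1, tin_2, bobbin_2, clay_cup_3's own z axis and vertical above 0.5 rad).
It also fails if it takes over 54 s, if anything falls off the work surface, if the arm or the gripper's body presses on something with over 40 N, if the wrist force passes 120 N, or if a joint passes its speed limit or range.

### The arm

A 6-joint arm with a two-finger parallel gripper is mounted at the origin on a cart in front of the work surface, level with it; the furniture and walls round the work are solid. World frame = base frame: x ahead of the robot, y to its left, z up, the work surface at z = 0. Lengths are in m, angles in rad, forces in N, time in s.
With the tool pointing down it reaches from about 0.2 to 0.875 m from the base axis. Payload 3.4 kg.
Tool frame: the origin (TCP) lies between the finger pads; the fingertips stand 25 mm ahead of it and the grasp point (between the pads) lies 6 mm ahead of it (r.nose_length is the z of the fingertips in the tool frame, in m); z points along the fingers, y is the line along which they close (so a half turn about z gives the same grasp; the last joint's range is limited). The gripper opens to 94 mm and grips with 3 to 60 N. Pads are 16 mm wide; open, the fingers measure 119 mm over their backs; the gripper's body (75 mm by 177 mm) begins 78 mm behind the grasp point.
Start: joints at [0.624, 0.276, 1.505, -0, 1.361, -0.121], TCP at [0.423, 0.39, 0.23] pointing down, gripper open.
Joint ranges: [-2.89, 2.89], [-0.75, 2.08], [0.22, 2.7], [-1.18, 4.32], [0.11, 2.71], [-2.7, 2.7]. Speed limits (rad/s): [2.57, 2.57, 3.14, 3.14, 3.14, 3.14].

### API

Orientations are given as a unit quaternion [w, x, y, z].
In Python, from plant import r, gripper_to, inverse_kinematics, vision, models, telemetry gives the robot as it stands. Calls block until the motion is done:
- r.move_to(position, orientation): joint-space move of the TCP to a pose.
- r.move_l(position, rot=None, vel=0.15, guard=None): straight line of the TCP; rot=None keeps the orientation; vel is the mean speed in m/s. With guard (N) it stops when the force on the tool has changed by that much, and returns True; else False.
- r.movej(angles): joint-space move.
- gripper_to(opening, f_grip=None): finger opening in m; f_grip is the grip in N (None keeps the last); returns when the fingers have stopped.
- r.hold(seconds).
- inverse_kinematics(position, orientation): joint angles nearest the present ones, or None.
- vision.snapshot(name): name is "scene" or "top" or "wrist"; returns the picture (384x512x3 uint8, red, green, blue); there is no depth.
- vision.get_calibration(name): a dict with "fx", "fy", "cx", "cy" (pixels), "position" and "orientation" of the camera in the world. Camera axes: x right, y down, z forward; pixel columns grow to the right and rows downward; lengths in m; the calibration is good to about 2 mm. A picture is of the moment at which its call begins: read the wrist's pose just before it. get_calibration takes no time and is no camera call; for the wrist camera it gives the pose at the moment of the call.
A pose or a line that the arm cannot do raises r.PlanningError and nothing moves.
- r.sign_off(): hands the job in; it is judged then, once.
Trained networks look in the newest picture that a camera, given by its name, has taken for a name from the list of things; names that differ only in an ending like _2 or _b are one class to them, and where a whole thing is asked for, a point or a joint stands for the part that bears it (a point fixed in the world has none). Each returns a list of dicts, best first, with "score" (0 to 1); they miss things now and then, are a little off and sometimes report something else, mostly with a low value. They report only what shows in the picture. A call takes as long as a camera call.
- models.boxes_of(thing, camera): "at" ([x, y, z] in m, in world coordinates, good to about 4 mm: the middle of the surface that is visible of it).
- models.regions_of(thing, camera): "pixels" (384x512 bool, what is visible of it).
- models.mark_of(thing, camera): "at" ([x, y, z] in m, in world coordinates, good to about 4 mm: a listed point, or the origin of a listed thing).
Readings, each from a call of its own:
- telemetry.current_t(): time.
- telemetry.current_joints(): joint angles.
- telemetry.current_dq(): joint speeds.
- telemetry.current_joint_efforts(): joint torques, N m.
- telemetry.current_ee_pos(): TCP position.
- telemetry.current_tool_rot(): TCP orientation.
- telemetry.current_wrist_force(): force on the tool from outside, world axes, zero at the start.
- telemetry.current_torque(): the same for the moment, N m.
- telemetry.current_opening(): finger opening in m.
- telemetry.current_finger_force(): force on a finger pad.
Only numpy, scipy, OpenCV 4.12 (cv2) and the standard library are available. Lean on these libraries where they do the work, as an engineer would, in place of code of your own. Each camera call takes 0.05 s, during which the arm holds its last target. There are 200 camera calls.

## Working session

There is one attempt and no reset: what is moved stays moved. The work goes in short steps, each a Python script; the robot and the scene stay as the last script left them, time stands still between calls to the robot, and variables do not carry over. Pictures are saved under pics/ and viewed, at most 10 in all, crops included, and the job is handed in when it is done.

```bash
mkdir -p pics; ls
cat > h.py <<'E'
from plant import r, gripper_to, inverse_kinematics, vision, models, telemetry as T
import numpy as np, cv2
E
python3 - <<'E'
from h import *
for c in ("top","scene"):
    im=vision.snapshot(c); cv2.imwrite(f"pics/{c}0.png",im[:,:,::-1])
    k=vision.get_calibration(c); print(c,{a:np.round(b,3).tolist() for a,b in k.items()})
    for n in ("drum","bar_center","bar_tip","keeper_tab","bobbin_2","clay_cup_3","tin_2","corked_bottle_0","tin_mug"):
        print(n,[(np.round(d["at"],3).tolist(),round(d["score"],2)) for d in models.mark_of(n,c)[:4]])
print(T.current_t(), r.nose_length)
E
```

```text
pics
top {'fx': 472.919, 'fy': 472.919, 'cx': 254.174, 'cy': 190.409, 'position': [0.351, 0.029, 1.276], 'orientation': [-0.049, 0.708, -0.704, 0.036]}
drum [([0.485, 0.123, 0.001], 0.65)]
bar_center [([0.477, 0.113, 0.157], 0.98)]
bar_tip [([0.535, 0.06, 0.155], 0.75)]
keeper_tab [([0.48, -0.011, 0.163], 0.54)]
bobbin_2 [([0.416, 0.001, 0.003], 0.62), ([0.384, 0.169, -0.004], 0.47)]
clay_cup_3 [([0.467, 0.314, -0.001], 0.8), ([0.412, -0.0, 0.003], 0.78), ([0.398, 0.337, -0.001], 0.54)]
tin_2 [([0.574, -0.239, 0.005], 0.89)]
corked_bottle_0 [([0.382, -0.272, -0.002], 0.76), ([0.424, -0.25, -0.002], 0.73)]
tin_mug [([0.558, 0.342, -0.0], 0.88)]
scene {'fx': 426.44, 'fy': 426.44, 'cx': 264.647, 'cy': 192.101, 'position': [0.793, 0.685, 0.988], 'orientation': [-0.084, 0.209, 0.914, -0.338]}
drum [([0.486, 0.119, -0.0], 0.67)]
bar_center [([0.486, 0.12, 0.158], 0.58)]
bar_tip []
keeper_tab []
bobbin_2 [([0.384, 0.174, -0.001], 0.74)]
clay_cup_3 [([0.398, 0.337, 0.002], 0.68), ([0.416, -0.0, -0.003], 0.62)]
tin_2 []
corked_bottle_0 [([0.42, -0.255, 0.0], 0.67), ([0.384, -0.269, -0.0], 0.54)]
tin_mug [([0.397, 0.335, 0.002], 0.73), ([0.563, 0.341, -0.001], 0.67)]
1.0 0.025
```

View pics/top0.png

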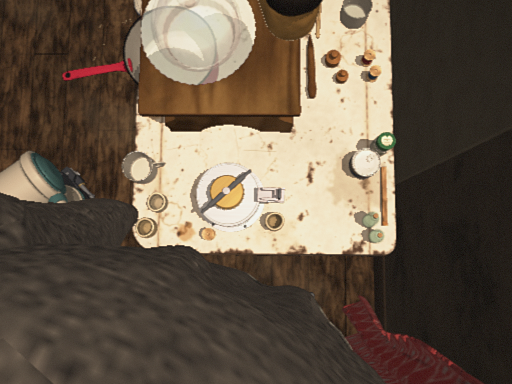

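View pics/scene0.png

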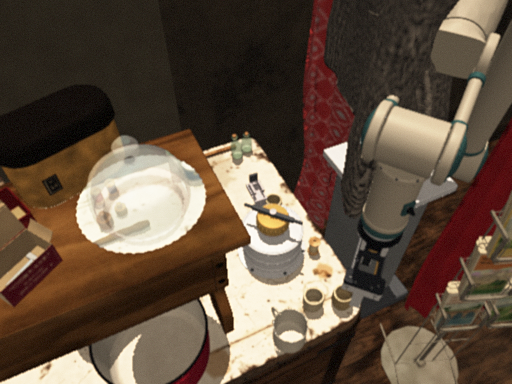

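```bash
cat >> h.py <<'E'
from scipy.spatial.transform import Rotation as R
def rot(q): return R.from_quat([q[1],q[2],q[3],q[0]])
def ray(k,px):
    d=np.array([(px[0]-k["cx"])/k["fx"],(px[1]-k["cy"])/k["fy"],1.])
    return np.array(k["position"]), rot(k["orientation"]).apply(d)
def tri(k1,p1,k2,p2):
    a,u=ray(k1,p1); b,v=ray(k2,p2)
    s=np.linalg.lstsq(np.c_[u,-v],b-a,rcond=None)[0]
    return (a+s[0]*u+b+s[1]*v)/2, np.linalg.norm(a+s[0]*u-b-s[1]*v)
def atz(k,p,z):
    a,u=ray(k,p); return a+u*(z-a[2])/u[2]
def down(yaw):  # tool z down, tool y axis at heading yaw (mod pi)
    y=np.array([np.cos(yaw),np.sin(yaw),0]); z=np.array([0,0,-1.]); x=np.cross(y,z)
    q=R.from_matrix(np.c_[x,y,z]).as_quat(); return [float(q[3]),*map(float,q[:3])]
E
python3 - <<'E'
from h import *
kt,ks=vision.get_calibration("top"),vision.get_calibration("scene")
print(tri(kt,(139,115),ks,(248,243)),tri(kt,(300,118),ks,(190,132)))
for p in ((250,171),(203,212),(227,191)): print(atz(kt,p,0.165))
print(atz(kt,(282,195),.165))
q=T.current_tool_rot(); print(rot(q).as_matrix().round(2))
kw=vision.get_calibration("wrist"); M=rot(q)
print("cam in tool",M.inv().apply(np.array(kw["position"])-T.current_ee_pos()),(M.inv()*rot(kw["orientation"])).as_matrix().round(2),kw["fx"])
for y in (0,np.pi/2,-np.pi/2,np.pi/4):
    for p in ((.40,.12,.38),(.48,.19,.16),(.43,.16,.16),(.41,.12,.16),(.48,-.03,.18)):
        j=inverse_kinematics(p,down(y)); print(round(y,2),p,None if j is None else np.round(j,2))
E
```

```text
(array([0.6194389 , 0.28301352, 0.33700194]), np.float64(0.0032709212829247817)) (array([ 0.613461  , -0.04604306,  0.34019393]), np.float64(0.003957419098004036))
[0.53084391 0.06029055 0.165     ]
[0.43248674 0.17029913 0.165     ]
[0.48265194 0.1143638  0.165     ]
[ 0.47384233 -0.01577129  0.165     ]
[[-0.68  0.74  0.  ]
 [ 0.74  0.68  0.  ]
 [-0.    0.   -1.  ]]
cam in tool [ 0.06814241  0.00052157 -0.15369084] [[-0.   -0.97 -0.24]
 [ 1.   -0.   -0.  ]
 [ 0.   -0.24  0.97]] 343.1444905359035
0 (0.4, 0.12, 0.38) [ 0.12 -0.02  1.5  -0.    1.66  0.12]
0 (0.48, 0.19, 0.16) [ 0.24  0.24  1.74 -0.    1.16  0.24]
0 (0.43, 0.16, 0.16) [ 0.2   0.16  1.85 -0.    1.13  0.2 ]
0 (0.41, 0.12, 0.16) [ 0.12  0.11  1.91 -0.    1.12  0.12]
0 (0.48, -0.03, 0.18) [-0.21  0.17  1.78 -0.    1.19 -0.21]
1.57 (0.4, 0.12, 0.38) [ 0.12 -0.02  1.5  -0.    1.66 -1.45]
1.57 (0.48, 0.19, 0.16) [ 0.24  0.24  1.74 -0.    1.16 -1.33]
1.57 (0.43, 0.16, 0.16) [ 0.2   0.16  1.85 -0.    1.13 -1.37]
1.57 (0.41, 0.12, 0.16) [ 0.12  0.11  1.91 -0.    1.12 -1.45]
1.57 (0.48, -0.03, 0.18) [-0.21  0.17  1.78 -0.    1.19 -1.78]
-1.57 (0.4, 0.12, 0.38) [ 0.12 -0.02  1.5  -0.    1.66  1.7 ]
-1.57 (0.48, 0.19, 0.16) [ 0.24  0.24  1.74 -0.    1.16  1.81]
-1.57 (0.43, 0.16, 0.16) [ 0.2   0.16  1.85 -0.    1.13  1.78]
-1.57 (0.41, 0.12, 0.16) [ 0.12  0.11  1.91 -0.    1.12  1.69]
-1.57 (0.48, -0.03, 0.18) [-0.21  0.17  1.78 -0.    1.19  1.36]
0.79 (0.4, 0.12, 0.38) [ 0.12 -0.02  1.5  -0.    1.66 -0.66]
0.79 (0.48, 0.19, 0.16) [ 0.24  0.24  1.74 -0.    1.16 -0.54]
0.79 (0.43, 0.16, 0.16) [ 0.2   0.16  1.85 -0.    1.13 -0.58]
0.79 (0.41, 0.12, 0.16) [ 0.12  0.11  1.91 -0.    1.12 -0.66]
0.79 (0.48, -0.03, 0.18) [-0.21  0.17  1.78 -0.    1.19 -0.99]
```

Run:
```python
from h import *
r.move_to([.44,.39,.34],down(np.pi/2)) if 0 else None
r.move_to([.45,.09,.36],down(np.pi/2)); gripper_to(0.0)
k=vision.get_calibration("wrist"); im=vision.snapshot("wrist"); cv2.imwrite("pics/w1.png",im[:,:,::-1])
import pickle; pickle.dump(k,open("k1.pkl","wb"))
for n in ("drum","bar_center","bar_tip","keeper_tab"):
    print(n,[(np.round(d["at"],4).tolist(),round(d["score"],2)) for d in models.mark_of(n,"wrist")[:3]])
print(T.current_t(),T.current_ee_pos(),T.current_opening(),T.current_wrist_force())
```

```text
drum [([0.4833, 0.1149, 0.0038], 0.56), ([0.4182, -0.0014, 0.0004], 0.27)]
bar_center [([0.4851, 0.115, 0.1585], 0.73)]
bar_tip []
keeper_tab [([0.4753, -0.0107, 0.1578], 0.64)]
3.9333 [0.44999623 0.09002005 0.36001909] 0.00038127920603796554 [-0.8005799   0.42257747  0.20058778]
```

View pics/w1.png

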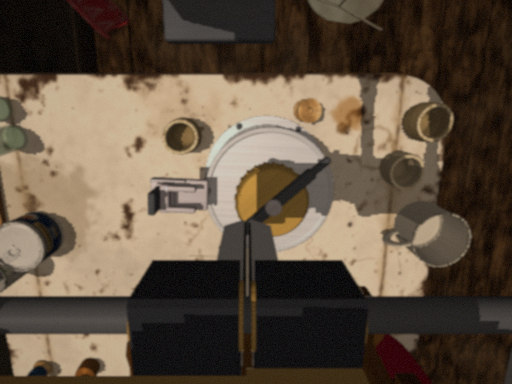

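Run:
```python
from h import *
import pickle
k=pickle.load(open("k1.pkl","rb"))
for n,p,z in (("end",(327,161),.162),("boss",(273,208),.165),("tab",(154,202),.175),("keeperback",(150,202),.14),("prongU",(206,181),.145),("prongL",(206,209),.145)):
    print(n,atz(k,p,z).round(4))
```

```text
end [0.4349 0.1727 0.162 ]
boss [0.4845 0.1176 0.165 ]
tab [ 0.4751 -0.0051  0.175 ]
keeperback [ 0.4847 -0.0194  0.14  ]
prongU [0.4595 0.0451 0.145 ]
prongL [0.4915 0.0442 0.145 ]
```

The wrist view shows the bar's near end at (327,161), its boss at (273,208), and the keeper tab at (154,202). That puts the axis at about (0.4845, 0.1165), with the near bar end at 0.73 rad. I'll push that end backward (ccw) from its far-left side.

```bash
cat >> h.py <<'E'
C=np.array([.4845,.1165]); RP=.064
def pose(a,z): return [float(C[0]-RP*np.sin(a)),float(C[1]+RP*np.cos(a)),z], down(-np.pi/2+a)
def sweep(a0,a1,z=.150,guard=10,vel=.07,step=.12):
    n=max(1,int(np.ceil(abs(a1-a0)/step)))
    for a in np.linspace(a0,a1,n+1)[1:]:
        p,q=pose(a,z)
        if r.move_l(p,q,vel=vel,guard=guard):
            f=T.current_wrist_force(); print("guard at",angle(),np.round(f,1)); return True
    print("end",angle(),np.round(T.current_wrist_force(),1)); return False
def angle():
    p=T.current_ee_pos(); return round(float(np.arctan2(C[0]-p[0],p[1]-C[1])),3)
E
python3 - <<'E'
from h import *
r.move_to(*pose(.23,.25)); print(r.move_l(pose(.23,.15)[0],vel=.15,guard=8),T.current_ee_pos())
print(np.round(T.current_wrist_force(),1),T.current_t())
sweep(.23,.9)
print(T.current_t())
vision.snapshot("top")
for n in ("bar_tip","bar_center"): print(n,[(np.round(d["at"],4).tolist(),round(d["score"],2)) for d in models.mark_of(n,"top")[:3]])
E
```

```text
False [0.47059433 0.178959   0.15067464]
[-0.   0.1 -0.6] 7.3583
end 0.912 [ 0.3  0.3 -0.1]
8.9083
bar_tip [([0.5584, 0.0916, 0.1492], 0.56)]
bar_center [([0.4804, 0.1171, 0.1524], 0.75)]
```

Run:
```python
from h import *
g=sweep(.9,1.62)
a=angle()
r.move_l(*pose(a-.25,.150)); r.hold(.4)
r.move_l(pose(a-.25,.23)[0])
# feel bar top over the axis
r.move_to([C[0],C[1],.215],down(-np.pi/2+1.3))
print(r.move_l([C[0]-.03,C[1]+.0,.17],vel=.1,guard=3) if 0 else "")
im=vision.snapshot("top"); cv2.imwrite("pics/top1.png",cv2.resize(im[130:260,150:330],None,fx=4,fy=4)[:,:,::-1])
for n in ("bar_tip","bar_center"): print(n,[(np.round(d["at"],4).tolist(),round(d["score"],2)) for d in models.mark_of(n,"top")[:3]])
print(T.current_t())
```

```text
end 1.516 [-2.2 18.9 -0.5]

bar_tip []
bar_center [([0.4803, 0.1176, 0.1489], 0.57)]
12.9083
```

View pics/top1.png

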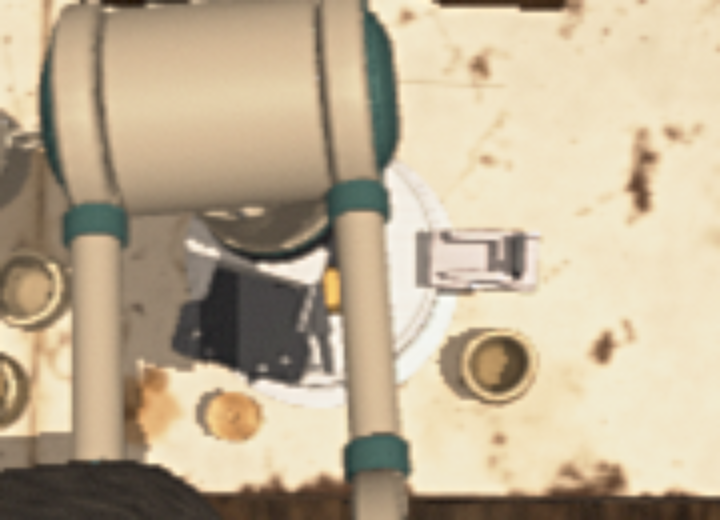

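The push met the firm stop (19 N) at a world angle of about 1.74, and I then backed the finger off. The view shows the bar clear of the fingers but mostly hidden by the arm, so I'll feel for the bar top to confirm the drop.

Run:
```python
from h import *
t=1.73; e=np.array([-np.sin(t),np.cos(t)])
x,y=C+.045*e
r.move_l([x,y,.205],down(-np.pi/2+1.3),vel=.15)
g=r.move_l([x,y,.172],vel=.03,guard=3); print(g,T.current_ee_pos(),np.round(T.current_wrist_force(),1))
r.move_l([x,y,.23],vel=.15); print(T.current_t())
```

```text
True [0.43964622 0.10937109 0.17695625] [-0.  -0.5  4.3]
14.7417
```

The bar top is at about 0.152, not the 0.164 it would have while riding, so the cap has dropped. Now I'll screw it forward.

Run:
```python
from h import *
r.move_to(*pose(2.2,.23)); print(r.move_l(pose(2.2,.15)[0],vel=.15,guard=8))
sweep(2.2,.45)
print(T.current_t())
for a in np.arange(.40,-.02,-.05):
    p,q=pose(a,.15); g=r.move_l(p,q,vel=.05,guard=12)
    f=T.current_wrist_force(); print(angle(),np.round(f,1))
    if g or np.linalg.norm(f[:2])>15: break
a=angle()
r.move_l(*pose(a+.2,.15)); r.move_l(pose(a+.2,.24)[0]);
r.move_to([.42,.03,.36],down(-np.pi/2))
im=vision.snapshot("top"); cv2.imwrite("pics/top2.png",cv2.resize(im[130:260,150:330],None,fx=4,fy=4)[:,:,::-1])
for n in ("bar_tip","bar_center","keeper_tab"): print(n,[(np.round(d["at"],4).tolist(),round(d["score"],2)) for d in models.mark_of(n,"top")[:3]])
print(T.current_t())
```

```text
False
end 0.45 [-0.3  0.5 -0.6]
20.3417
0.405 [-1.  -0.4 -0. ]
0.356 [-1.6  0.2 -1.3]
0.3 [-2.1 -0.3 -1.8]
0.253 [-2.3 -0.6 -0.2]
0.234 [-6.1 -0.6  1. ]
0.215 [-9.6  1.   3.3]
0.199 [-12.5   2.1   5.5]
0.182 [-17.2   2.7   7.9]
bar_tip [([0.3789, -0.2705, -0.0045], 0.18)]
bar_center []
keeper_tab []
24.5667
```

View pics/top2.png

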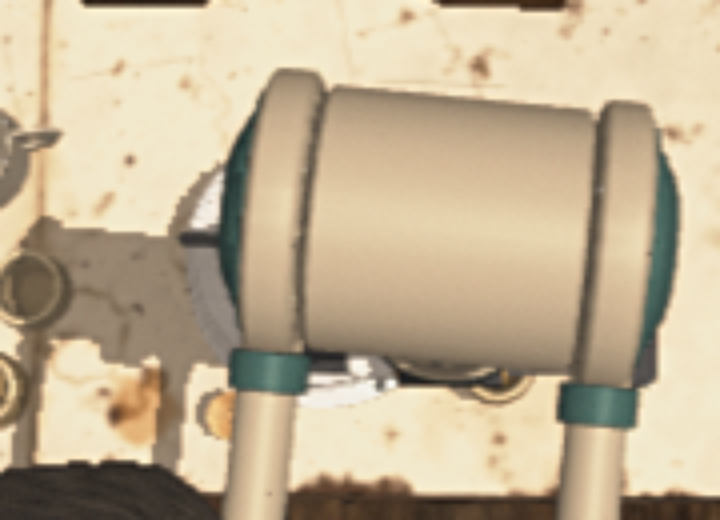

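Run:
```python
from h import *
r.move_to([.45,.05,.36],down(np.pi/2))
k=vision.get_calibration("wrist"); im=vision.snapshot("wrist"); cv2.imwrite("pics/w2.png",cv2.resize(im[100:300,130:430],None,fx=2.6,fy=2.6)[:,:,::-1])
import pickle; pickle.dump(k,open("k2.pkl","wb"))
for n in ("bar_tip","bar_center","keeper_tab"): print(n,[(np.round(d["at"],4).tolist(),round(d["score"],2)) for d in models.mark_of(n,"wrist")[:3]])
print(T.current_t())
```

```text
bar_tip [([0.4786, 0.0415, 0.1444], 0.91), ([0.3998, 0.3387, 0.0006], 0.17)]
bar_center [([0.4843, 0.1166, 0.1456], 0.83), ([0.57, -0.2378, -0.0012], 0.63)]
keeper_tab [([0.4761, -0.0137, 0.1566], 0.76)]
27.375
```

View pics/w2.png

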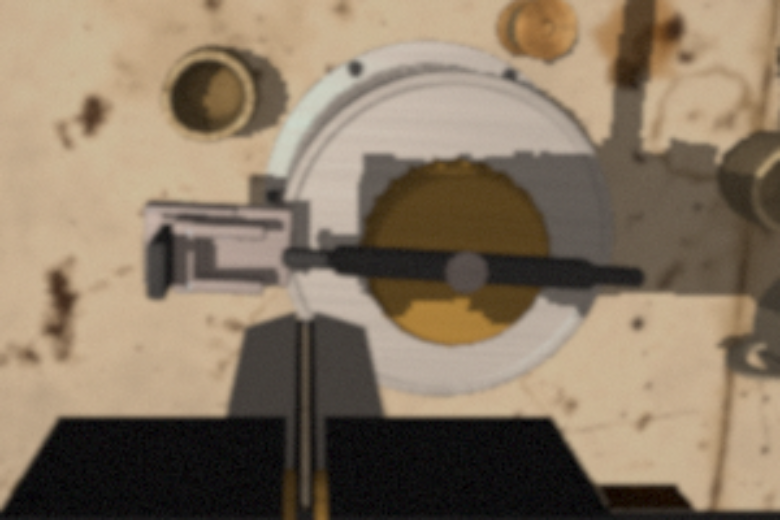

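The wrist view shows the bar lying along the keeper's line, with the tongue at crop pixel (290,257) entering the fork mouth. Bar height is 0.1456, so the cap is home and the keeper is still out. Now I'll push the tab in.

Run:
```python
from h import *
a=.064; u=np.array([np.sin(a),np.cos(a)]); q=down(np.pi/2-a)
P=lambda d,z=.171: [*map(float,C-d*u),z]
d=lambda: round(float((C-np.array(T.current_ee_pos())[:2])@u),4)
r.move_to(P(.17,.25),q); print(r.move_l(P(.17),vel=.15,guard=8))
r.move_l(P(.130),vel=.06,guard=15); print(d(),np.round(T.current_wrist_force(),1))
for x in np.arange(.127,.106,-.002):
    g=r.move_l(P(x),vel=.04,guard=15); f=T.current_wrist_force(); print(d(),np.round(f,1))
    if g or np.linalg.norm(f[:2])>14: break
r.move_l(P(.155),vel=.15); r.move_l(P(.16,.25),vel=.2); r.move_to([.45,.05,.36],down(np.pi/2))
k=vision.get_calibration("wrist"); im=vision.snapshot("wrist"); cv2.imwrite("pics/w3.png",cv2.resize(im[100:300,130:430],None,fx=2.6,fy=2.6)[:,:,::-1])
for n in ("bar_tip","bar_center","keeper_tab"): print(n,[(np.round(b["at"],4).tolist(),round(b["score"],2)) for b in models.mark_of(n,"wrist")[:1]])
print(T.current_t())
```

```text
False
0.1297 [ 0.5  0.2 -1. ]
0.127 [ 0.8 -0.3 -1. ]
0.1251 [ 0.7 -1.  -1.1]
0.1229 [-0.5 -1.2 -0.3]
0.1208 [ 0.3 -0.6 -0.3]
0.1187 [-0.7 -0.2 -0.8]
0.1173 [-1.4 -3.  -0.2]
0.1171 [-1.2 -7.8 -0.4]
0.1168 [ -2.4 -11.3   0.6]
0.1166 [ -2.6 -16.5   0.1]
bar_tip [([0.4787, 0.0408, 0.1447], 0.98)]
bar_center [([0.4661, 0.3078, 0.0006], 0.63)]
keeper_tab [([0.4752, 0.0122, 0.1594], 0.63)]
33.5917
```

View pics/w3.png

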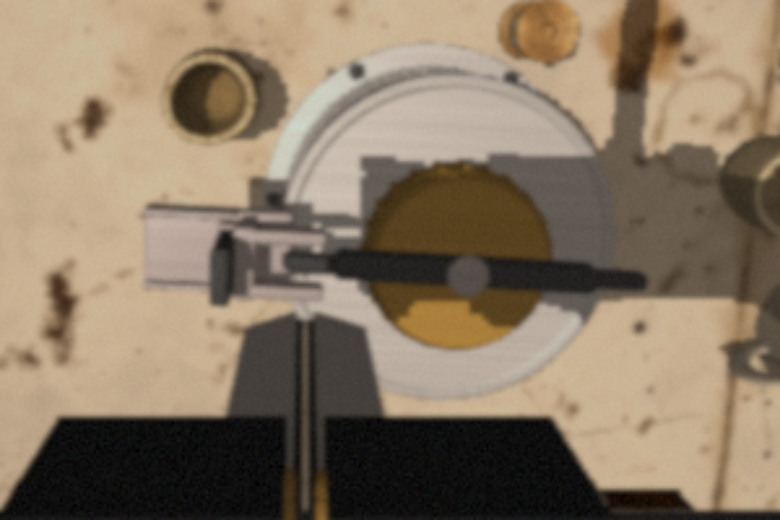

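The fork's prongs lie on both sides of the tongue (crop pixels around (305,262)). The tab is at about 105 mm from the axis, against its stop, and the robot is clear of everything.

```bash
python3 -c "
from h import *
print(r.sign_off(), T.current_t())"
```

```text
the job is handed in; nothing more can be done
the job is handed in; nothing more can be done
```

The cap was backed off until it dropped, then screwed home, and the keeper was slid fully in over the bar; the job is handed in at about 34 s, but the judge returned no pass or fail.

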